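# Seat a lens carrier in the spring-plunger post holder, down to its stop

## Task

Take the carrier with the orange lens out of the white rack and push its rod down into the blue post holder, past the side spring plunger, with the lens over the round light window. Feel for the hidden height stop in the bore, press the rod fully home on it with a firm but careful 12 to 30 N, then let go. Touch no lens, and leave the other carriers, the bottle, the loupe and the white cup where they are.

Things in the scene. Friction and masses are not known exactly. Their poses are not given: they have to be found in the camera images.
- carrier: Steel rod with an arm holding the orange lens; loose, about 240 g, upright in a rack hole. Origin: centre of the rod's foot; z up the rod, x along the lens arm. Rod 18 mm diameter, foot tapered from 10 mm over the lowest 10 mm. Shoulder flange 32 mm diameter, 66 to 72 mm above the foot. The arm (10 mm wide, 72 to 78 mm above the foot) ends in a ring, 54 mm diameter, centred 62 mm from the rod.
- carrier_grip (a point): Centre of the carrier's square black grip, on the rod axis, 100 mm above the foot; axes as the carrier's. The grip is 18 x 18 mm, sides along x and y, from 82 to 118 mm above the foot; its top is the carrier's top. Pinch it from above on its +y and -y faces, keeping fingertips above the arm (78 mm).
- lens: The orange lens in the carrier's ring, 47 mm diameter, 6 mm thick; origin at the centre of its underside, 62 mm along the arm from the rod axis and 72.5 mm above the rod's foot. Not to be touched by anything.
- rack: Fixed white rack, 56 x 240 x 72 mm, origin at the centre of its underside, long side along y; three upright 24 mm holes at y = -85, 0 and +85 mm. Each carrier stands with its shoulder on the rack's top and 66 mm of rod in a hole, its arm within 0.15 rad of the rack's +x. Any carrier may be in any hole; rack and holder may change sides.
- carrier_green: Another carrier, same shape, green lens, stays in the rack. Origin at the foot of its rod.
- carrier_grey: Another carrier, same shape, dark grey lens, stays in the rack. Origin at the foot of its rod.
- holder: Fixed post holder: base plate, a blue block 44 x 44 mm, 60 mm high, with an upright 20 mm bore, and towards +x a black light box, 56 mm wide, 44 mm high. Origin on the bore axis at table height; z up, x towards the light window. The spring plunger's brass barrel and red knob stick out of the block's +y side to 54 mm from the bore axis, 40 mm above the table.
- stop: Height stop at the bottom of the bore, 14 mm diameter, out of sight; the rod's foot lands on it. Origin: its fixed base, 8 mm above the table. Its pin was screwed up by an unknown amount, so its top lies anywhere from 10 to 26 mm above the table (34 to 50 mm below the mouth) and must be found by feel. A firm pad on top gives 1 mm under 10 N, then it is rigid.
- holder_mouth (a point): Centre of the bore's mouth in the top of the blue block, on the bore axis, 60 mm above the table; axes as the holder's. The rod enters straight down here. When home, the shoulder still stands 16 to 32 mm above the block.
- window (a point): Centre of the round white light window (44 mm diameter) on the light box, 62 mm from the bore axis along the holder's +x, 47 mm above the table. The lens belongs right above it.
- plunger (a joint): Travel of the spring plunger (m): 0 sprung out (12 mm ball nose 5.5 mm into the bore from +y, 20 mm below the mouth), up to 0.0065 pushed back, about 0.0025 to 0.0045 while the full rod is beside it, where it stays. Spring 3 N plus 0.9 N per mm. The foot meets the nose 15 to 20 mm below the mouth; riding over it takes about 4 to 10 N, then sliding on takes a few N until the rod lands on the stop.
- cleaner: Bystander: brown bottle with white cap, 48 mm diameter, 130 mm tall, origin at its underside.
- loupe: Bystander: black eye loupe, 42 mm diameter, 38 mm tall, origin at its underside.
- cup: Bystander: white ceramic cup, 70 mm diameter, 60 mm tall, origin at its underside.

How it is judged:
By the outcome, as a careful person would: the job done as asked, in the order asked, and still so for the second after the job is handed in, with the robot touching nothing.
It also fails if it takes over 48 s, if anything falls off the work surface, if the arm or the gripper's body presses on something with over 40 N, if the wrist force passes 120 N, or if a joint passes its speed limit or range.

## Robot

A 6-joint arm with a two-finger parallel gripper is mounted at the origin on the work surface. World frame = base frame: x ahead of the robot, y to its left, z up, the work surface at z = 0. Lengths are in m, angles in rad, forces in N, time in s.
With the tool pointing down it reaches from about 0.325 to 0.775 m from the base axis. Payload 5.5 kg.
Tool frame: the origin (TCP) lies midway between the tips of the shut fingers; the grasp point (between the pads) lies behind it (robot.tcp_to_grasp is the z of the grasp point in the tool frame, in m); z points along the fingers, y is the line along which they close (so a half turn about z gives the same grasp; the last joint's range is limited). The gripper opens to 85 mm and grips with 20 to 120 N. Pads are 22 mm wide; open, the fingers measure 114 mm over their backs; the gripper's body (76 mm by 85 mm) begins 54 mm behind the grasp point. The pads swing forward as they close: fully open they stand 13 mm farther back than shut.
Start: joints at [-1.316, 0.091, 1.231, -0, 1.82, -0.057], TCP at [0.184, -0.571, 0.204] pointing down, gripper open.
Joint ranges: [-2.87, 2.87], [-0.86, 2.18], [0.17, 2.46], [-1.51, 4.65], [0.06, 2.69], [-2.65, 2.65]. Speed limits (rad/s): [2.57, 2.57, 3.01, 3.14, 3.14, 3.14].

## Interface

Orientations are given as a unit quaternion [x, y, z, w].
In Python, from rig import robot gives the robot as it stands.
- The arm moves only by the tool apply_moves, never from a script. Its argument "rows" is a list that holds one entry, the list of rows, each a list of 5 numbers: the shift along the world's x, y, z in mm, then the turn about the world's z in rad, then the opening, from -1 (shut) to 1 (fully open). In form: [[[x, y, z, yaw, gripper], ...]]. A call has 1 to 8 rows; each row is the pose to reach, as a shift and turn from the pose commanded when the call began; what a row does not reach only later rows make up. A row lasts 1/8 s, in which the tool goes at most 62.5 mm and 10.7 degrees, less where a joint would pass 70% of its speed; a pose out of reach is approached as far as the arm can. A call with a gripper value outside its range is refused whole. The fingers move at their own pace and stop on an object; the grip force is fixed at half the most. Time passes only in rows, so rows that repeat a pose let the fingers close. It gives the time, the measured TCP pose, the force, the opening and the grip force at its end, in the units of the state.
- robot.read_state(): the state, without advancing time (a new reading comes with each control period).
- robot.camera(name): name is "scene" or "top" or "wrist"; returns the picture (400x640x3 uint8, red, green, blue); there is no depth.
- robot.calibration(name): a dict with "K" (3x3 intrinsics, pixels), "xyz" and "attitude" of the camera in the world. Camera axes: x right, y down, z forward; pixel columns grow to the right and rows downward; lengths in m; the calibration is good to about 2 mm. A picture is of the moment at which its call begins: read the wrist's pose just before it. calibration takes no time and is no camera call; for the wrist camera it gives the pose at the moment of the call.
- robot.sign_off(): hands the job in; it is judged then, once.
Trained networks look in the newest picture that a camera, given by its name, has taken for a name from the list of things; names that differ only in an ending like _2 or _b are one class to them, and where a whole thing is asked for, a point or a joint stands for the part that bears it (a point fixed in the world has none). Each returns a list of dicts, best first, with "p" (0 to 1); they miss things now and then, are a little off and sometimes report something else, mostly with a low value. They report only what shows in the picture. A call takes as long as a camera call.
- robot.recognise(name, camera): "centre" ([column, row] as shares, 0 to 1, of the picture: columns of its width, rows of its height, amid what is visible of it).
- robot.masks_of(name, camera): "region" (400x640 bool, what is visible of it) and "centre" ([column, row] as shares, 0 to 1, of the picture: columns of its width, rows of its height, amid what is visible of it).
The state is a dict: "t": time; "joint_positions": joint angles; "qvel": joint speeds; "joint_efforts": joint torques, N m; "ee_pos": TCP position; "tcp_rot": TCP orientation; "wrist_force": force on the tool from outside, world axes, zero at the start; "torque": the same for the moment, N m; "width": opening from 0.0 (shut) to 1.0 (fully open); "gripper_force": force on a finger pad.
Only numpy, scipy, OpenCV 4.12 (cv2) and the standard library are available. Lean on these libraries where they do the work, as an engineer would, in place of code of your own. Each camera call takes 0.05 s, during which the arm holds its last target. There are 200 camera calls.

## Working session

There is one attempt and no reset: what is moved stays moved. The work goes in short steps, Python scripts to look and compute and a tool call to move; the robot and the scene stay as the last step left them, time stands still between calls to the robot, and variables do not carry over. Pictures are saved under pics/ and viewed, at most 10 in all, crops included, and the job is handed in when it is done.

Besides the shell and the picture viewer there is one more tool, called after "Emit:" as a command line: name --argument value ..., lists and objects as JSON in quotes. apply_moves: Moves the arm, as the interface text tells. Its arguments: {"type":"object","properties":{"rows":{"type":"array"}},"required":["rows"]}

```bash
mkdir -p pics; cat > h.py <<'E'
import numpy as np, cv2
from rig import robot
from scipy.spatial.transform import Rotation as R
def cal(n):
    c=robot.calibration(n); return np.array(c["K"]),np.array(c["xyz"]),c["attitude"]
def rot(a):
    a=np.array(a,float)
    return a if a.shape==(3,3) else R.from_quat(a).as_matrix()
def ray(n,px,z):
    K,t,a=cal(n); d=rot(a)@np.linalg.inv(K)@np.array([px[0],px[1],1.]); return t+d*(z-t[2])/d[2]
def proj(n,P):
    K,t,a=cal(n); p=K@(rot(a).T@(np.array(P)-t)); return p[:2]/p[2]
def snap(n,f):
    im=robot.camera(n); cv2.imwrite('pics/'+f,im[:,:,::-1]); return im
E
python3 - <<'E'
from h import *
print(robot.calibration("top"),robot.calibration("scene"),robot.tcp_to_grasp)
a=snap("top","top0.png")
for n in ["carrier","carrier_green","carrier_grey","lens","carrier_grip","rack","holder","holder_mouth","window","plunger","cleaner","loupe","cup"]:
    try: r=robot.recognise(n,"top"); print(n,[(np.round(np.array(x["centre"])*[640,400],1).tolist(),round(x["p"],2)) for x in r[:3]])
    except Exception as e: print(n,e)
b=snap("scene","sc0.png")
E
```

```text
{'K': array([[408.40649272,   0.        , 324.39713566],
       [  0.        , 408.40649272, 206.138339  ],
       [  0.        ,   0.        ,   1.        ]]), 'xyz': array([ 0.50127075, -0.00411176,  1.38471844]), 'attitude': array([ 0.70662614, -0.70623386,  0.03303461, -0.02866966])} {'K': array([[384.2468782 ,   0.        , 327.50061437],
       [  0.        , 384.2468782 , 199.91850521],
       [  0.        ,   0.        ,   1.        ]]), 'xyz': array([ 1.44668491, -0.31327504,  0.80453654]), 'attitude': array([ 0.72745327,  0.52772257, -0.25430997, -0.35727731])} -0.0187
carrier [([375.2, 236.5], 0.68)]
carrier_green [([401.0, 233.3], 0.9)]
carrier_grey [([349.5, 238.7], 0.69)]
lens [([470.3, 228.3], 0.7), ([369.4, 231.4], 0.69), ([347.9, 240.1], 0.36)]
carrier_grip [([375.6, 236.1], 0.83), ([348.0, 241.7], 0.44)]
rack [([367.7, 249.8], 0.63)]
holder [([252.6, 233.5], 0.95)]
holder_mouth [([253.8, 234.4], 0.62)]
window [([255.3, 233.2], 0.92)]
plunger [([252.3, 234.0], 0.56)]
cleaner [([172.3, 230.8], 0.79), ([369.6, 253.9], 0.24)]
loupe [([303.2, 177.2], 0.56), ([373.9, 238.7], 0.38)]
cup [([470.0, 228.2], 0.98)]
```

View pics/top0.png

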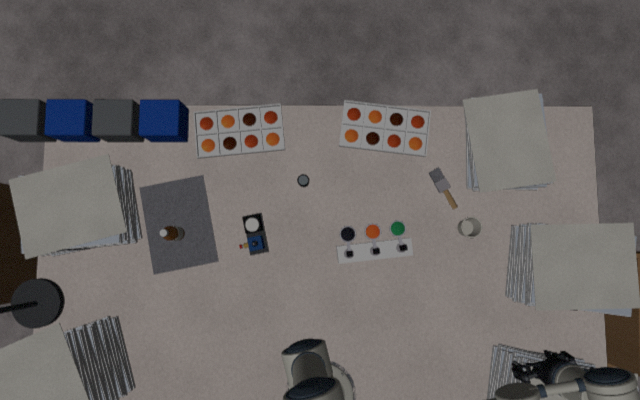

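View pics/sc0.png

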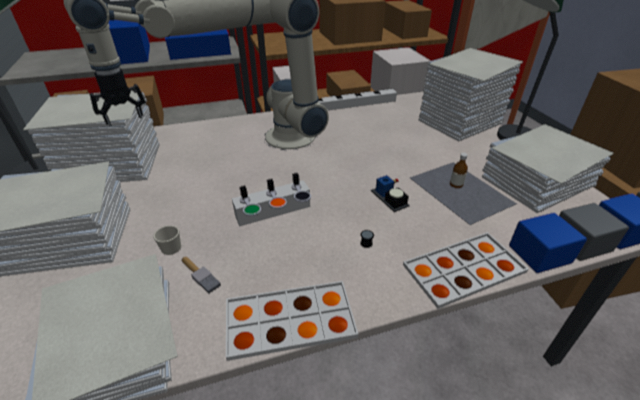

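The top view shows the orange carrier in the middle hole: grip near (375,250), lens near (373,231). The holder's bore is near (255,243), the window near (252,225), and the red knob near (242,246). The scene view agrees. Next I'll get rough positions and move the wrist camera over them.

```bash
python3 - <<'E'
from h import *
from scipy import ndimage as N
im=cv2.imread('pics/top0.png').astype(int)[:,:,::-1]
def blob(m,x0,x1,y0,y1):
    k=np.zeros(m.shape,bool);k[y0:y1,x0:x1]=m[y0:y1,x0:x1]; return np.array(N.center_of_mass(k))[::-1],k.sum()
r,g,b=im[...,0],im[...,1],im[...,2]
for n,m,box,z in [("orange",(r>150)&(b<90),(355,390,220,245),.0815),("green",(g>r+40),(385,415,220,245),.0815),("win",(r>170)&(g>170),(240,262,212,238),.047),("blue",(b>r+40),(235,270,225,260),.06)]:
    c,s=blob(m,*box); print(n,c,s,ray("top",c,z))
for n,p in [("grip_or",(375.5,251))]: print(n,ray("top",p,.124))
print("rack",[ray("top",p,.072) for p in [(337,241),(413,239),(338,263),(412,257)]])
c=robot.calibration("wrist");s=robot.read_state();print(c,s["ee_pos"],s["tcp_rot"],s["t"],s["wrist_force"])
Rt=rot(s["tcp_rot"]);print(Rt, Rt.T@(np.array(c["xyz"])-s["ee_pos"]), Rt.T@rot(c["attitude"]))
b=cv2.imread('pics/top0.png')[195:275,225:425];cv2.imwrite('pics/c0.png',cv2.resize(b,None,fx=4,fy=4,interpolation=cv2.INTER_CUBIC))
E
```

```text
orange [nan nan] 0 [nan nan nan]
green [397.15789474 228.0075188 ] 133 [ 0.5454461  -0.24441144  0.0815    ]
win [nan nan] 0 [nan nan nan]
blue [254.87412587 242.90909091] 143 [0.49789769 0.21205748 0.06      ]
grip_or [ 0.47340815 -0.16889787  0.124     ]
rack [array([ 0.50408975, -0.05260973,  0.072     ]), array([ 0.51055588, -0.29650895,  0.072     ]), array([ 0.43419978, -0.05563065,  0.072     ]), array([ 0.45321004, -0.29223887,  0.072     ])]
{'K': array([[321.99491579,   0.        , 320.96550329],
       [  0.        , 321.99491579, 204.79166512],
       [  0.        ,   0.        ,   1.        ]]), 'xyz': array([ 0.25434368, -0.54911658,  0.37312601]), 'attitude': array([ 0.79911711, -0.5828292 , -0.08639501,  0.11940638])} [ 0.18408185 -0.57108861  0.20381733] [9.87870820e-01 1.55277949e-01 1.10935460e-05 4.07084623e-05] 0.75 [ 0.56201315 -0.24351909 -0.11812033]
[[ 9.51777517e-01  3.06789109e-01  3.45602339e-05]
 [ 3.06789111e-01 -9.51777514e-01 -7.69842379e-05]
 [ 9.27572770e-06  8.38745702e-05 -9.99999996e-01]] [ 0.07361599  0.00065728 -0.16930795] [[-1.15220691e-03 -9.56552916e-01 -2.91556499e-01]
 [ 9.99998812e-01 -1.40062104e-03  6.43314764e-04]
 [-1.02372478e-03 -2.91555411e-01  9.56553393e-01]]
  results = [sum_labels(input * grids[dir].astype(float), labels, index) / normalizer
```

View pics/c0.png

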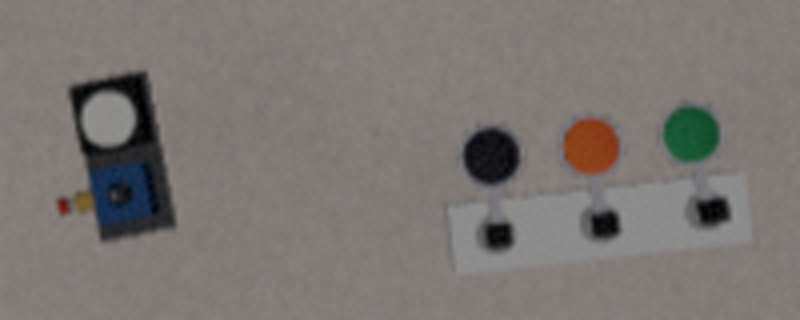

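Crop: lens at (372.8,231.5), grip at (376,250.7), window at (252,224.5), bore at (255,243.5), with the plunger at +y. I'm moving over the rack to look closer.

Emit:
apply_moves --rows '[[[30,50,40,-0.1,1],[65,105,80,-0.2,1],[100,160,80,-0.26,1],[135,215,80,-0.26,1],[165,270,80,-0.26,1],[195,320,80,-0.26,1],[225,365,80,-0.26,1],[246,400,80,-0.26,1]]]'

```text
t: 1.75
ee_pos: [0.4309, -0.169, 0.2841]
tcp_rot: [1.0, 0.026, 0.001, 0.0]
wrist_force: [0.4, -0.4, 0.1]
width: 1.001
gripper_force: 0.0
```

Emit:
apply_moves --rows '[[[0,0,0,0,1],[0,0,0,0,1]]]'

```text
t: 2.0
ee_pos: [0.4299, -0.1713, 0.2839]
tcp_rot: [1.0, 0.026, -0.0, 0.0]
wrist_force: [-0.0, -0.1, 0.1]
width: 0.999
gripper_force: 0.0
```

```bash
python3 - <<'E'
from h import *
s=robot.read_state();print(s["t"],s["ee_pos"],s["tcp_rot"],np.abs(s["qvel"]).max())
snap("wrist","w1.png")
for n in ["carrier","lens","carrier_grip","rack"]:
    r=robot.recognise(n,"wrist"); print(n,[(np.round(np.array(x["centre"])*[640,400],1).tolist(),round(x["p"],2)) for x in r[:3]])
E
```

```text
2.0 [ 0.42994609 -0.17128403  0.28389953] [ 9.99657837e-01  2.61559876e-02 -2.61152967e-05  2.70837945e-04] 0.030841319219244198
carrier [([321.1, 86.5], 0.81), ([23.6, 78.0], 0.59)]
lens [([317.8, 77.6], 0.7)]
carrier_grip [([323.5, 83.4], 0.57)]
rack [([338.1, 130.1], 0.87)]
```

View pics/w1.png

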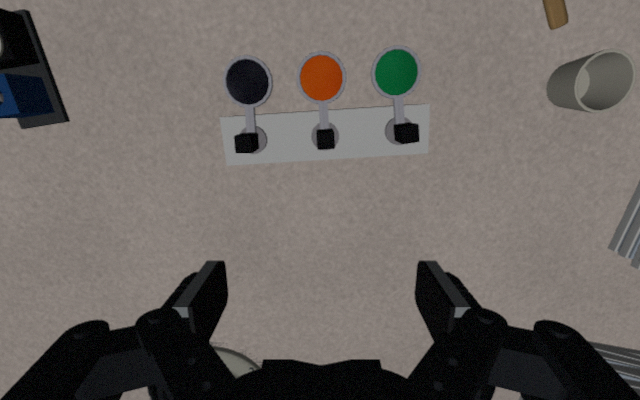

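The wrist view shows the orange lens at (322,78) and its grip at (325,138). I'll fit the carrier pose from those blobs.

```bash
cat >> h.py <<'E'
from scipy import ndimage as N
from scipy.optimize import least_squares
def blob(m,box,grow=1):
    x0,x1,y0,y1=box; k=np.zeros(m.shape,np.uint8); k[y0:y1,x0:x1]=m[y0:y1,x0:x1]
    L,n=N.label(k); i=1+np.argmax(N.sum(k,L,range(1,n+1))); ys,xs=np.nonzero(L==i)
    return np.array([xs.mean(),ys.mean()]),len(xs)
def boxc(n,x,y,yaw,h,z0,z1):
    c,s=np.cos(yaw),np.sin(yaw)
    P=[proj(n,[x+c*a-s*b,y+s*a+c*b,z]) for a in(-h,h) for b in(-h,h) for z in(z0,z1)]
    H=cv2.convexHull(np.array(P,np.float32)); M=cv2.moments(H); return np.array([M['m10']/M['m00'],M['m01']/M['m00']]),M['m00']
E
python3 - <<'E'
from h import *
im=cv2.imread('pics/w1.png').astype(int)[:,:,::-1]; r,g,b=im[...,0],im[...,1],im[...,2]
lo,ao=blob((r>b+60),(295,350,45,110)); gr,ag=blob(im.max(2)<55,(305,345,120,155))
print(lo,ao,gr,ag)
def f(p):
    x,y,w=p
    return np.r_[boxc("wrist",x,y,w,.009,.090,.124)[0]-gr, proj("wrist",[x+.062*np.cos(w),y+.062*np.sin(w),.084])-lo]
s=least_squares(f,[.47,-.17,.05],x_scale=[.01,.01,.1]); print(s.x,s.fun,boxc("wrist",*s.x,.009,.090,.124)[1])
print("lens",ray("wrist",lo,.084),"top lens", ray("top",(372.75,231.5),.084),"top grip",ray("top",(375.9,250.9),.11))
print("rack corners",[ray("wrist",p,.072).round(4).tolist() for p in [(220,117),(429,104),(429,153),(226,165.5)]])
for n,z in [("top",.124)]: print(proj(n,[s.x[0],s.x[1],z]))
# top-view fit
it=cv2.imread('pics/top0.png').astype(int)[:,:,::-1]
lt,_=blob(it[...,0]>it[...,2]+40,(360,386,220,242)); gt,a=blob(it.max(2)<60,(365,386,242,260)); print(lt,gt,a)
def f2(p):
    x,y,w=p
    return np.r_[boxc("top",x,y,w,.009,.090,.124)[0]-gt, proj("top",[x+.062*np.cos(w),y+.062*np.sin(w),.084])-lt]
s=least_squares(f2,[.47,-.17,.05],x_scale=[.01,.01,.1]); print(s.x,s.fun)
E
```

```text
[320.85195155  77.40309556] 1486 [325.17272727 138.74242424] 330
[ 0.4717639  -0.17551894  0.11889291] [-0.01515366 -0.06190163  0.00398302  0.05285673] 362.886324498686
lens [ 0.53337869 -0.16815813  0.084     ] top lens [ 0.53421883 -0.16602436  0.084     ] top grip [ 0.47340773 -0.17197439  0.11      ]
rack corners [[0.4866, -0.0551, 0.072], [0.5123, -0.2916, 0.072], [0.4574, -0.2996, 0.072], [0.431, -0.0599, 0.072]]
[377.6597133  251.53875397]
[372.41614907 231.13043478] [375.82857143 250.77142857] 35
[ 0.47381468 -0.17198911  0.11345754] [ 0.00513391  0.00865449 -0.00104129 -0.00739159]
```

Emit:
apply_moves --rows '[[[20,-2,-40,0.04,1],[42,-4,-84,0.067,1],[42,-4,-84,0.067,1],[42,-4,-84,0.067,1]]]'

```text
t: 2.75
ee_pos: [0.4718, -0.1756, 0.2015]
tcp_rot: [0.998, 0.059, 0.0, 0.0]
wrist_force: [0.2, 0.6, 1.1]
width: 0.996
gripper_force: 0.0
```

```bash
python3 - <<'E'
from h import *
s=robot.read_state();print(s["t"],s["ee_pos"],2*np.arctan2(s["tcp_rot"][1],s["tcp_rot"][0]))
snap("wrist","w2.png")
E
```

```text
2.75 [ 0.47178467 -0.175636    0.20145048] 0.1175229253677402
```

View pics/w2.png

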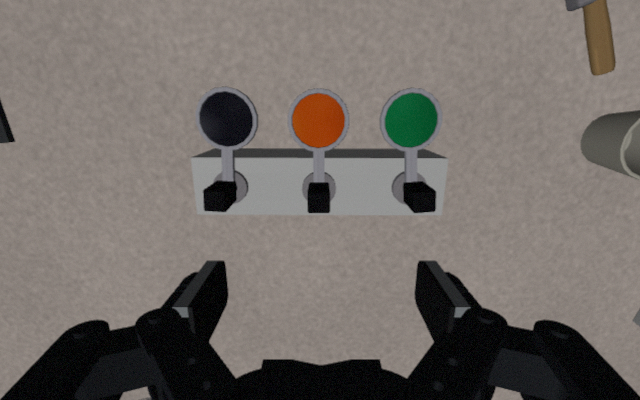

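The orange grip is at (318,198), level with the middle of the fingers (about 321), and the lens is at (319,121). I'll refit.

```bash
python3 - <<'E'
from h import *
im=cv2.imread('pics/w2.png').astype(int)[:,:,::-1]; r,g,b=im[...,0],im[...,1],im[...,2]
lo,ao=blob((r>b+60),(285,355,85,155)); gr,ag=blob(im.max(2)<55,(300,340,178,218))
print(lo,ao,gr,ag)
def f(p):
    x,y,w=p
    return np.r_[boxc("wrist",x,y,w,.009,.088,.124)[0]-gr, proj("wrist",[x+.062*np.cos(w),y+.062*np.sin(w),.084])-lo]
s=least_squares(f,[.47,-.17,.1],x_scale=[.01,.01,.1]); print(s.x,s.fun,boxc("wrist",*s.x,.009,.088,.124)[1])
print("rack corners",[ray("wrist",p,.072).round(4).tolist() for p in [(193,157.5),(446,157.5),(446,214.5),(197,214.5)]])
E
```

```text
[317.98686594 119.93297101] 2208 [318.30221519 197.62974684] 632
[ 0.47281241 -0.17448278  0.12022429] [-0.10372803 -0.45899084  0.00144181  0.38075747] 695.2122114428785
rack corners [[0.4871, -0.0553, 0.072], [0.5144, -0.2894, 0.072], [0.4595, -0.3022, 0.072], [0.4313, -0.0594, 0.072]]
```

Emit:
apply_moves --rows '[[[1,1,-50,0,1],[1,1,-90,0,1],[1,1,-108,0,1],[1,1,-108,0,1],[1,1,-108,0,-1],[1,1,-108,0,-1],[1,1,-108,0,-1],[1,1,-108,0,-1]]]'

```text
t: 3.8
ee_pos: [0.4734, -0.174, 0.0926]
tcp_rot: [0.998, 0.059, 0.001, 0.0]
wrist_force: [0.1, 0.7, 2.1]
width: 0.18
gripper_force: 58.8
```

Emit:
apply_moves --rows '[[[0,0,0,0,-1],[0,0,0,0,-1]]]'

```text
t: 4.05
ee_pos: [0.4734, -0.174, 0.0926]
tcp_rot: [0.998, 0.059, 0.001, 0.0]
wrist_force: [-1.6, 0.9, 5.8]
width: 0.175
gripper_force: 58.8
```

Emit:
apply_moves --rows '[[[0,0,10,0,-1],[0,0,30,0,-1],[0,0,55,0,-1],[0,0,85,0,-1],[0,0,120,0,-1],[0,0,150,0,-1],[0,0,160,0,-1]]]'

```text
t: 4.92
ee_pos: [0.4736, -0.1744, 0.2549]
tcp_rot: [0.998, 0.059, 0.002, 0.001]
wrist_force: [0.6, 0.4, -3.0]
width: 0.176
gripper_force: 58.7
```

Emit:
apply_moves --rows '[[[5,40,0,0,-1],[10,85,0,0,-1],[15,135,0,0,-1],[20,185,0,0,-1],[20,235,0,0,-1],[20,270,0,0,-1],[20,280,0,0,-1],[20,280,0,0,-1]]]'

```text
t: 5.92
ee_pos: [0.4929, 0.1059, 0.2512]
tcp_rot: [0.998, 0.06, -0.001, 0.0]
wrist_force: [0.0, -0.3, -2.4]
width: 0.179
gripper_force: 58.9
```

Emit:
apply_moves --rows '[[[0,0,0,0,-1],[0,0,0,0,-1]]]'

```text
t: 6.18
ee_pos: [0.4932, 0.1048, 0.2518]
tcp_rot: [0.998, 0.058, -0.0, 0.0]
wrist_force: [-0.2, -0.4, -1.8]
width: 0.173
gripper_force: 58.9
```

```bash
python3 - <<'E'
from h import *
s=robot.read_state();print(s["t"],s["ee_pos"],2*np.arctan2(s["tcp_rot"][1],s["tcp_rot"][0]),s["wrist_force"],s["torque"],np.abs(s["qvel"]).max())
snap("wrist","w3.png")
E
```

```text
6.175 [0.49318134 0.10482139 0.25176203] 0.1170388230379121 [-0.17666664 -0.42704721 -1.76401839] [0.00193969 0.0196647  0.0222776 ] 0.0019660761269932776
```

View pics/w3.png

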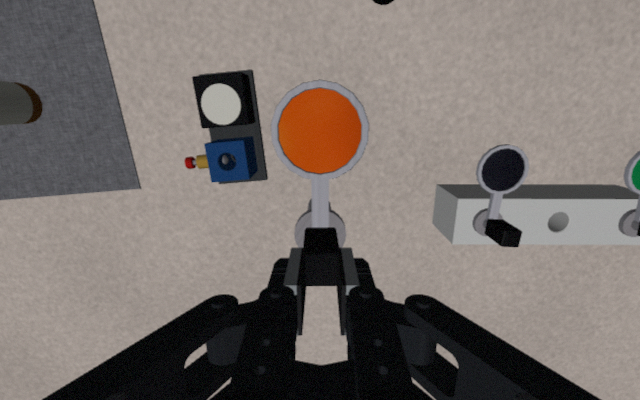

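The holder is in view: window at about (221,104), bore mouth at about (227,160). The lens is held at (320,130). Measuring both with the same camera.

```bash
cat > m.py <<'E'
from h import *
def meas(f,wb,mb,lb):
    im=cv2.imread(f).astype(int)[:,:,::-1]; r,g,b=im[...,0],im[...,1],im[...,2]
    w,aw=blob(im.min(2)>150,wb); m,am=blob(im.max(2)<75,mb); l,al=blob(r>b+60,lb)
    print("px",w,aw,m,am,l,al)
    s=robot.read_state(); p=np.array(s["ee_pos"]); fz=p[2]-.0866
    W=ray("wrist",w,.047);M=ray("wrist",m,.0595);L=ray("wrist",l,fz+.0785)
    yaw=2*np.arctan2(s["tcp_rot"][1],s["tcp_rot"][0])
    print("win",W,"mouth",M,"dist",np.linalg.norm((W-M)[:2]),"yaw",np.arctan2(W[1]-M[1],W[0]-M[0]))
    d=L[:2]-p[:2]; print("lens",L,"rel tcp in tool",[d@[np.cos(yaw),np.sin(yaw)],d@[-np.sin(yaw),np.cos(yaw)]],"toolyaw",yaw)
E
python3 - <<'E'
from m import *
meas('pics/w3.png',(195,245,78,130),(216,240,148,175),(270,370,80,180))
im=cv2.imread('pics/w3.png'); print(im[150:172:2,216:242:2].max(2))
# top camera
it=cv2.imread('pics/top0.png').astype(int)[:,:,::-1]
w,a=blob(it.min(2)>130,(243,262,215,234)); print("top",w,a,ray("top",w,.047),ray("top",(255.2,243.6),.06))
E
```

```text
px [220.50501672 103.7006689 ] 1196 [226.79527559 161.47637795] 254 [319.36934491 130.35233442] 5526
win [0.55689091 0.22331973 0.047     ] mouth [0.49565156 0.21099944 0.0595    ] dist 0.062466370138700975 yaw 0.19853226386367576
lens [0.55437403 0.11208775 0.24374603] rel tcp in tool [np.float64(0.06160275668394721), np.float64(-7.376174051079328e-05)] toolyaw 0.11719206001484704
[[95 93 96 94 95 94 94 96 97 95 96 93 93]
 [94 91 98 90 81 78 81 94 96 93 92 93 91]
 [94 93 76 48 33 36 39 52 78 98 93 95 92]
 [93 84 41 51 61 47 36 41 43 72 94 94 94]
 [97 60 34 77 76 62 36 32 51 30 95 94 91]
 [95 50 35 89 89 68 43 40 43 45 81 95 96]
 [97 57 36 69 90 61 41 34 36 41 83 94 93]
 [95 70 36 37 49 39 39 38 34 41 80 95 95]
 [96 94 46 37 36 41 37 41 37 46 92 95 95]
 [93 90 82 50 30 39 35 35 43 85 91 91 95]
 [96 94 98 91 73 59 64 73 87 95 93 92 96]]
top [251.52631579 224.1754386 ] 114 [0.5589068  0.22604322 0.047     ] [0.49567754 0.21097349 0.06      ]
```

Emit:
apply_moves --rows '[[[0,12,-20,0.04,-1],[1,24,-40,0.08,-1],[2,31,-55,0.08,-1],[2,31,-60,0.08,-1],[2,31,-60,0.08,-1],[2,31,-60,0.08,-1]]]'

```text
t: 6.98
ee_pos: [0.4954, 0.1368, 0.1927]
tcp_rot: [0.995, 0.099, 0.001, -0.0]
wrist_force: [-0.3, 0.1, -2.5]
width: 0.177
gripper_force: 58.9
```

```bash
python3 - <<'E'
from h import *
s=robot.read_state();print(s["t"],s["ee_pos"],2*np.arctan2(s["tcp_rot"][1],s["tcp_rot"][0]),s["wrist_force"])
snap("wrist","w4.png")
E
```

```text
6.975 [0.49540612 0.13679138 0.1926914 ] 0.19846836365954212 [-0.28679775  0.1245441  -2.49023141]
```

View pics/w4.png

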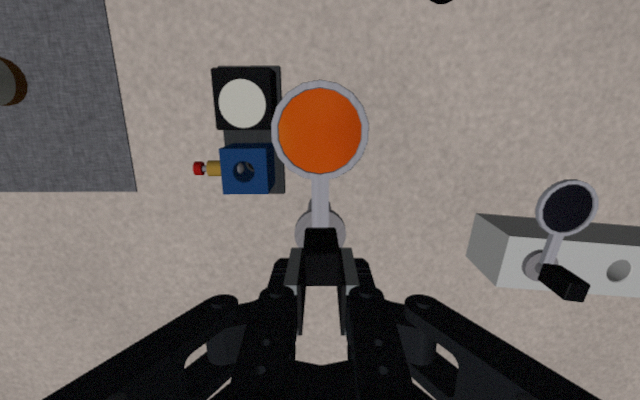

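The block and box edges now line up with the image axes, so the yaw is close. Window at (242,104), bore at (243,171).

```bash
python3 - <<'E'
from m import *
meas('pics/w4.png',(212,272,74,132),(231,257,158,184),(270,370,80,180))
im=cv2.imread('pics/w4.png').astype(int); bl=(im[...,0]>im[...,2]+35)
ys,xs=np.nonzero(bl[135:200,215:280]); print("blue bbox",xs.min()+215,xs.max()+215,ys.min()+135,ys.max()+135)
k=np.zeros(bl.shape,np.uint8);k[135:200,215:280]=bl[135:200,215:280]
print(cv2.minAreaRect(cv2.findNonZero(k)))
print("block top edge pts", [ (c,np.nonzero(k[:,c])[0][[0,-1]].tolist()) for c in range(226,272,8)])
d=(im.max(2)<75); kk=np.zeros(bl.shape,np.uint8); kk[155:187,229:259]=d[155:187,229:259]
print([(r,np.nonzero(kk[r])[0][[0,-1]].tolist()) for r in range(160,184,2) if kk[r].any()])
E
```

```text
px [241.80094507 102.94447726] 1693 [243.50274725 171.46428571] 364 [319.34823529 130.32506787] 5525
win [0.55697359 0.22337488 0.047     ] mouth [0.49584    0.21105234 0.0595    ] dist 0.06236313492424268 yaw 0.19890209862640204
lens [0.55580483 0.14886817 0.18469242] rel tcp in tool [np.float64(0.06153880206914409), np.float64(-2.4092597186984843e-05)] toolyaw 0.19838378573716578
blue bbox 219 268 144 193
((243.642822265625, 169.74896240234375), (49.091346740722656, 47.180179595947266), 86.72950744628906)
block top edge pts [(226, [148, 193]), (234, [148, 193]), (242, [148, 193]), (250, [148, 193]), (258, [148, 193]), (266, [149, 193])]
[(162, [237, 248]), (164, [235, 251]), (166, [234, 252]), (168, [233, 253]), (170, [233, 254]), (172, [233, 254]), (174, [233, 254]), (176, [234, 253]), (178, [235, 252]), (180, [237, 250]), (182, [242, 245])]
```

Emit:
apply_moves --rows '[[[0,30,0,0,-1],[1,60,-10,0,-1],[1,74,-25,0,-1],[1,74,-38,0,-1],[1,74,-38,0,-1],[1,74,-38,0,-1]]]'

```text
t: 7.78
ee_pos: [0.4963, 0.2101, 0.1541]
tcp_rot: [0.995, 0.099, 0.0, 0.0]
wrist_force: [0.3, -0.1, -1.8]
width: 0.176
gripper_force: 59.0
```

```bash
python3 - <<'E'
from h import *
s=robot.read_state();print(s["t"],s["ee_pos"],2*np.arctan2(s["tcp_rot"][1],s["tcp_rot"][0]),s["wrist_force"],s["torque"])
a=snap("wrist","w5.png");b=snap("scene","s5.png")
cv2.imwrite('pics/j5.png',np.vstack([cv2.resize(a[100:300,220:420],(560,560))[150:400],cv2.resize(b[155:235,350:510],(560,280),interpolation=cv2.INTER_CUBIC)])[:,:,::-1])
E
```

```text
7.775 [0.49626703 0.21006479 0.1541127 ] 0.19771418607200633 [ 0.28805824 -0.10181136 -1.82420377] [-0.02681132  0.02060182  0.02844953]
```

View pics/j5.png

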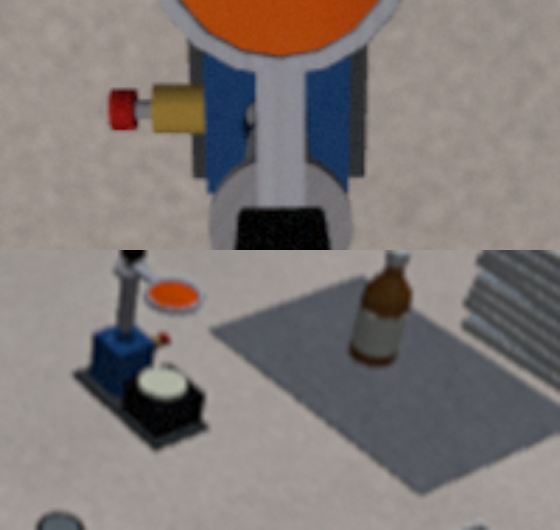

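The rod stands centred over the bore and the lens points at the window. I'm inserting in small steps and checking the force.

Emit:
apply_moves --rows '[[[0,1,-3,0,-1],[0,1,-6,0,-1],[0,1,-9,0,-1],[0,1,-12,0,-1],[0,1,-15,0,-1],[0,1,-18,0,-1],[0,1,-20,0,-1],[0,1,-20,0,-1]]]'

```text
t: 8.88
ee_pos: [0.496, 0.2118, 0.1335]
tcp_rot: [0.995, 0.099, -0.0, 0.0]
wrist_force: [0.1, -0.2, -2.7]
width: 0.178
gripper_force: 59.0
```

Emit:
apply_moves --rows '[[[0,0,-2,0,-1],[0,0,-3,0,-1],[0,0,-4,0,-1],[0,0,-5,0,-1]]]'

```text
t: 9.38
ee_pos: [0.4962, 0.2119, 0.1289]
tcp_rot: [0.995, 0.099, 0.0, 0.0]
wrist_force: [0.3, -1.5, -1.5]
width: 0.173
gripper_force: 59.2
```

Emit:
apply_moves --rows '[[[0,0,-1,0,-1],[0,0,-2,0,-1],[0,0,-3,0,-1],[0,0,-3,0,-1]]]'

```text
t: 9.88
ee_pos: [0.4961, 0.2118, 0.1258]
tcp_rot: [0.995, 0.099, 0.0, 0.0]
wrist_force: [-0.0, -1.8, -0.6]
width: 0.177
gripper_force: 59.3
```

Emit:
apply_moves --rows '[[[0,0,-1,0,-1],[0,0,-2,0,-1],[0,0,-3,0,-1],[0,0,-3,0,-1]]]'

```text
t: 10.38
ee_pos: [0.4961, 0.2119, 0.1226]
tcp_rot: [0.995, 0.099, -0.0, 0.0]
wrist_force: [0.5, -1.4, 0.9]
width: 0.181
gripper_force: 59.4
```

Emit:
apply_moves --rows '[[[0,0,-1,0,-1],[0,0,-2,0,-1],[0,0,-3,0,-1],[0,0,-3,0,-1]]]'

```text
t: 10.88
ee_pos: [0.4958, 0.2118, 0.1192]
tcp_rot: [0.995, 0.099, -0.0, 0.0]
wrist_force: [0.6, -1.1, -1.5]
width: 0.18
gripper_force: 59.2
```

Emit:
apply_moves --rows '[[[0,0,-1,0,-1],[0,0,-2,0,-1],[0,0,-3,0,-1],[0,0,-3,0,-1]]]'

```text
t: 11.38
ee_pos: [0.4958, 0.2118, 0.1162]
tcp_rot: [0.995, 0.099, -0.0, 0.0]
wrist_force: [0.5, -1.3, -1.1]
width: 0.176
gripper_force: 59.2
```

Emit:
apply_moves --rows '[[[0,0,-1,0,-1],[0,0,-2,0,-1],[0,0,-2,0,-1]]]'

```text
t: 11.75
ee_pos: [0.4962, 0.2119, 0.115]
tcp_rot: [0.995, 0.099, 0.0, -0.0]
wrist_force: [1.6, -1.4, 1.3]
width: 0.176
gripper_force: 59.5
```

Emit:
apply_moves --rows '[[[0,0,-1,0,-1],[0,0,-2,0,-1],[0,0,-2,0,-1]]]'

```text
t: 12.12
ee_pos: [0.496, 0.2119, 0.1125]
tcp_rot: [0.995, 0.099, -0.0, 0.0]
wrist_force: [1.5, -3.3, 1.6]
width: 0.174
gripper_force: 59.5
```

Emit:
apply_moves --rows '[[[0,0,-1,0,-1],[0,0,-2,0,-1],[0,0,-2,0,-1]]]'

```text
t: 12.5
ee_pos: [0.496, 0.2119, 0.1105]
tcp_rot: [0.995, 0.099, -0.0, 0.0]
wrist_force: [1.4, -1.8, 0.6]
width: 0.176
gripper_force: 59.5
```

Emit:
apply_moves --rows '[[[0,0,-1,0,-1],[0,0,-2,0,-1],[0,0,-2,0,-1]]]'

```text
t: 12.88
ee_pos: [0.4959, 0.2119, 0.1084]
tcp_rot: [0.995, 0.099, -0.0, 0.0]
wrist_force: [1.3, -1.9, 0.5]
width: 0.18
gripper_force: 59.4
```

Emit:
apply_moves --rows '[[[0,0,-1,0,-1],[0,0,-2,0,-1],[0,0,-2,0,-1]]]'

```text
t: 13.25
ee_pos: [0.4959, 0.2118, 0.1065]
tcp_rot: [0.995, 0.099, -0.0, 0.0]
wrist_force: [1.2, -2.7, 0.4]
width: 0.182
gripper_force: 59.4
```

Emit:
apply_moves --rows '[[[0,0,-1,0,-1],[0,0,-2,0,-1],[0,0,-2,0,-1]]]'

```text
t: 13.62
ee_pos: [0.4959, 0.2118, 0.1044]
tcp_rot: [0.995, 0.099, -0.0, 0.0]
wrist_force: [1.2, -1.7, 1.0]
width: 0.175
gripper_force: 59.4
```

Emit:
apply_moves --rows '[[[0,0,-1,0,-1],[0,0,-2,0,-1],[0,0,-2,0,-1]]]'

```text
t: 14.0
ee_pos: [0.4959, 0.2119, 0.1025]
tcp_rot: [0.995, 0.099, -0.0, 0.0]
wrist_force: [1.9, -2.5, 0.2]
width: 0.176
gripper_force: 59.4
```

Emit:
apply_moves --rows '[[[0,0,-1,0,-1],[0,0,-2,0,-1],[0,0,-2,0,-1]]]'

```text
t: 14.38
ee_pos: [0.496, 0.2119, 0.1005]
tcp_rot: [0.995, 0.099, -0.0, 0.0]
wrist_force: [1.4, -3.5, 0.4]
width: 0.176
gripper_force: 59.4
```

Emit:
apply_moves --rows '[[[0,0,-1,0,-1],[0,0,-2,0,-1],[0,0,-2,0,-1]]]'

```text
t: 14.75
ee_pos: [0.496, 0.2119, 0.0985]
tcp_rot: [0.995, 0.099, -0.0, 0.0]
wrist_force: [1.2, -4.1, 0.1]
width: 0.176
gripper_force: 59.4
```

Emit:
apply_moves --rows '[[[0,0,-1,0,-1],[0,0,-1,0,-1]]]'

```text
t: 15.0
ee_pos: [0.496, 0.2119, 0.0975]
tcp_rot: [0.995, 0.099, -0.0, 0.0]
wrist_force: [1.5, -3.5, -1.0]
width: 0.175
gripper_force: 59.3
```

Emit:
apply_moves --rows '[[[0,0,-1,0,-1],[0,0,-1,0,-1]]]'

```text
t: 15.25
ee_pos: [0.4961, 0.2119, 0.0969]
tcp_rot: [0.995, 0.099, 0.0, -0.0]
wrist_force: [0.7, -3.7, 1.1]
width: 0.18
gripper_force: 59.5
```

Emit:
apply_moves --rows '[[[0,0,-1,0,-1],[0,0,-1,0,-1]]]'

```text
t: 15.5
ee_pos: [0.4964, 0.212, 0.0966]
tcp_rot: [0.995, 0.099, 0.001, -0.0]
wrist_force: [1.6, -3.7, 6.1]
width: 0.176
gripper_force: 60.0
```

```bash
python3 - <<'E'
from h import *
s=robot.read_state();print(s["t"],s["ee_pos"],s["wrist_force"])
a=snap("wrist","w6.png");b=snap("scene","s6.png")
cv2.imwrite('pics/j6.png',np.vstack([a[60:300,180:460],cv2.resize(b[160:230,365:435],(280,280),interpolation=cv2.INTER_CUBIC)])[:,:,::-1])
E
```

```text
15.5 [0.4963945  0.21200583 0.09657149] [ 1.58722854 -3.67854191  6.06800172]
```

View pics/j6.png

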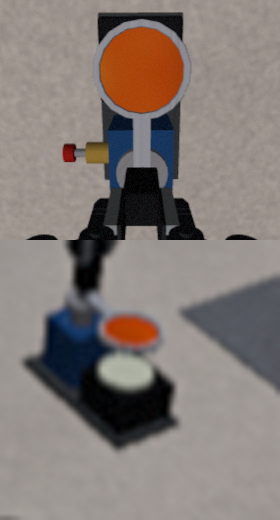

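The lens sits over the window and the shoulder is close above the block. The force jumped to 6 N at z≈0.0966, so the stop is found. Now I'll press gently.

Emit:
apply_moves --rows '[[[0,0,-1,0,-1],[0,0,-1,0,-1]]]'

```text
t: 15.85
ee_pos: [0.4967, 0.2121, 0.0961]
tcp_rot: [0.995, 0.099, 0.001, -0.0]
wrist_force: [1.2, -2.6, 7.3]
width: 0.179
gripper_force: 60.2
```

Emit:
apply_moves --rows '[[[0,0,-1,0,-1],[0,0,-1,0,-1]]]'

```text
t: 16.1
ee_pos: [0.497, 0.2122, 0.0959]
tcp_rot: [0.995, 0.099, 0.002, -0.0]
wrist_force: [0.4, -3.3, 9.8]
width: 0.177
gripper_force: 60.6
```

Emit:
apply_moves --rows '[[[0,0,-1,0,-1],[0,0,-2,0,-1],[0,0,-2,0,-1]]]'

```text
t: 16.48
ee_pos: [0.4978, 0.2125, 0.0957]
tcp_rot: [0.995, 0.099, 0.003, -0.001]
wrist_force: [1.2, -3.0, 15.1]
width: 0.173
gripper_force: 61.2
```

Emit:
apply_moves --rows '[[[0,0,-1,0,-1],[0,0,-1,0,-1],[0,0,-1,0,-1]]]'

```text
t: 16.85
ee_pos: [0.4983, 0.2126, 0.0956]
tcp_rot: [0.995, 0.099, 0.004, -0.001]
wrist_force: [1.0, -3.6, 18.9]
width: 0.18
gripper_force: 61.6
```

Emit:
apply_moves --rows '[[[0,0,0,0,-1],[0,0,0,0,-1],[0,0,1,0,-1],[0,0,2,0,-1],[0,0,3,0,-1],[0,0,4,0,-1],[0,0,4,0,-1]]]'

```text
t: 17.73
ee_pos: [0.4967, 0.2121, 0.096]
tcp_rot: [0.995, 0.099, 0.001, -0.0]
wrist_force: [1.2, -2.9, 7.7]
width: 0.177
gripper_force: 60.2
```

Emit:
apply_moves --rows '[[[0,0,1,0,-1],[0,0,1,0,-1],[0,0,1,0,0.3],[0,0,1,0,0.3],[0,0,1,0,0.3],[0,0,1,0,0.3]]]'

```text
t: 18.48
ee_pos: [0.4958, 0.2121, 0.0954]
tcp_rot: [0.995, 0.099, -0.0, -0.0]
wrist_force: [1.0, 0.7, 0.4]
width: 0.651
gripper_force: 0.0
```

Emit:
apply_moves --rows '[[[0,0,15,0,0.3],[0,0,40,0,0.3],[0,0,75,0,0.3],[-10,-30,105,0,0.3],[-20,-60,110,0,0.3],[-20,-80,110,0,0.3],[-20,-80,110,0,0.3]]]'

```text
t: 19.35
ee_pos: [0.4763, 0.1311, 0.2073]
tcp_rot: [0.995, 0.098, 0.001, -0.0]
wrist_force: [-0.1, 1.3, 0.2]
width: 0.649
gripper_force: 0.0
```

```bash
python3 - <<'E'
from h import *
s=robot.read_state();print(s["t"],s["ee_pos"],s["wrist_force"])
a=snap("wrist","w7.png");b=snap("scene","s7.png")
cv2.imwrite('pics/j7.png',np.vstack([cv2.resize(a[20:300,120:520],(560,392)),cv2.resize(b[160:230,350:540],(560,206),interpolation=cv2.INTER_CUBIC)])[:,:,::-1])
E
```

```text
19.35 [0.47632893 0.13109724 0.20734043] [-0.10128213  1.27519429  0.2093163 ]
```

View pics/j7.png

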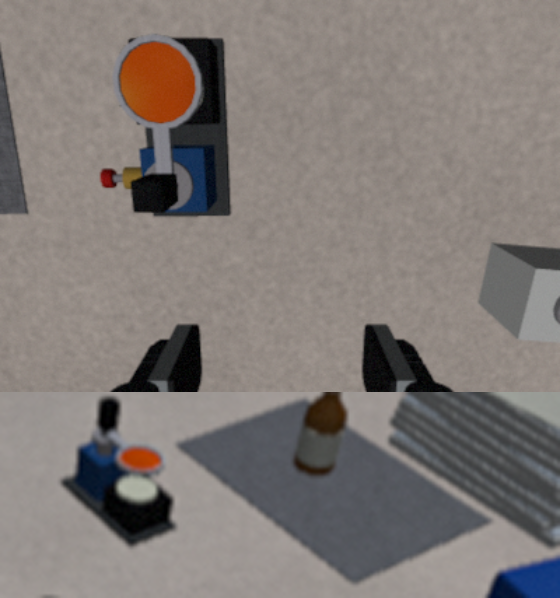

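The carrier stands upright in the holder with the lens over the window, and the gripper is clear. A last pose check, then sign-off.

```bash
python3 - <<'E'
from h import *
im=cv2.imread('pics/w7.png').astype(int)[:,:,::-1]
l,a=blob(im[...,0]>im[...,2]+60,(195,275,40,120)); gr,ag=blob(im.max(2)<50,(205,250,138,178))
def f(p):
    x,y,z,w=p
    return np.r_[boxc("wrist",x,y,w,.009,z+.082,z+.118)[0]-gr, proj("wrist",[x+.062*np.cos(w),y+.062*np.sin(w),z+.078])-l]
for z in (.0095,):
    s=least_squares(lambda q:f([q[0],q[1],z,q[2]]),[.496,.211,.2],x_scale=[.01,.01,.1]);print(z,s.x,s.fun)
print("lens",ray("wrist",l,.0875),"want",[.557,.2234]); 
E
```

```text
0.0095 [0.4953378  0.21043463 0.20573579] [-0.02934802 -0.50474109  0.00265435  0.46783329]
lens [0.55639385 0.22314556 0.0875    ] want [0.557, 0.2234]
```

```bash
python3 -c "
from rig import robot
print(robot.sign_off())"
```

```text
the job is handed in; nothing more can be done
None
```

The orange-lens carrier is in the blue holder, pressed onto the stop at about 19 N (wrist reading) and released; the lens measures within about 1 mm of the window centre, and I handed the job in at about 19.4 s with the gripper clear.

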